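Set the gap screw to the gauge blade

ROBOT

A 7-joint arm with a two-finger parallel gripper is mounted at the origin on a cart in front of the work surface, level with it; the furniture and walls round the work are solid. World frame = base frame: x ahead of the robot, y to its left, z up, the work surface at z = 0. Lengths are in mm, angles in rad, forces in N, time in s.
With the tool pointing down it reaches from about 400 to 875 mm from the base axis. Payload 4.4 kg.
Tool frame: the origin (TCP) lies at the centre of the arm's flange, where the gripper is bolted on; the fingertips stand 173 mm ahead of it and the grasp point (between the pads) lies 155 mm ahead of it; z points along the fingers, y is the direction in which the jaws open and shut (so a half turn about z gives the same grasp; the last joint's range is limited). The gripper opens to 85 mm and grips with 20 to 120 N. Pads are 22 mm wide; open, the fingers measure 114 mm over their backs; the gripper's body (76 mm by 85 mm) begins 54 mm behind the grasp point. The pads swing forward as they close: fully open they stand 13 mm farther back than shut.
Start: joints at [1.172, 0.628, 0.038, 1.517, -0.027, 0.996, -0.02], TCP at [212.37, -614.341, 404.713] pointing down, gripper open.
Joint ranges: [-3.06, 3.06], [-0.37, 2.12], [-1.25, 1.32], [0.18, 2.47], [-1.1, 4.24], [0.23, 1.98], [-2.94, 2.94]. Speed limits (rad/s): [2.57, 2.57, 3.14, 3.14, 3.14, 3.14, 3.14].

INTERFACE

Orientations are given as [roll, pitch, yaw] about the fixed x, y, z axes, in that order (R = Rz(yaw) Ry(pitch) Rx(roll)).
In Python, from cell import * gives the robot as it stands. The module is installed in compiled form; this text tells all that it offers.
- The arm moves only by the shell command python3 -m jog 'ROWS'. ROWS is JSON, one flat list of numbers, 5 for each row, row after row: the shift along the tool's x, y, z in mm, then the turn about the tool's z in degrees, then the finger opening in mm, from 0 to 85.4. A call has 1 to 20 rows; each row is the pose to reach, as a shift and turn from the pose commanded when the call began, along the tool's axes at that moment; what a row does not reach only later rows make up. A row lasts 1/12 s, in which the tool goes at most 41.7 mm and 7.16 degrees, less where a joint would pass 70% of its speed; a pose out of reach is approached as far as the arm can. A call with a gripper value outside its range is refused whole. The fingers move at their own pace and stop on an object; the grip force is fixed at half the most. Time passes only in rows, so rows that repeat a pose let the fingers close. It gives the time, the measured TCP pose, the force and the opening at its end, in the units of the state.
- read_state(): the state, without advancing time (a new reading comes with each control period).
- get_image(name): name is "scene" or "top" or "wrist"; returns (picture, depth): 400x640x3 uint8, blue, green, red; 400x640 float32, mm along the optical axis (not along the pixel's ray), 0 where there is no reading.
- camera_params(name): a dict with "K" (3x3 intrinsics, pixels), "T" (4x4, takes a point from camera to world coordinates). Camera axes: x right, y up, looking along -z (the intrinsics and any distortion apply to the point x, -y, -z); pixel columns grow to the right and rows downward; lengths in mm; the calibration is good to about 2 mm. A picture is of the moment at which its call begins: read the wrist's pose just before it. camera_params takes no time and is no camera call; for the wrist camera it gives the pose at the moment of the call.
- finish_job(): hands the job in, once; it reports no verdict.
The state is a dict: "clock": time; "qpos": joint angles; "qd": joint speeds; "tau": joint torques, N m; "eef_pos": TCP position; "tool_rot": TCP orientation; "force": force on the tool from outside, world axes, zero at the start; "torque": the same for the moment, N m; "width": finger opening in mm.
Only numpy, scipy, OpenCV 4.12 (cv2) and the standard library are available. Lean on these libraries where they do the work, as an engineer would, in place of code of your own. Each camera call takes 0.05 s, during which the arm holds its last target.

TASK

Slide the orange-handled gauge blade into the gap of the setting fixture until its cross-piece rests against the two posts. Then turn the black T-handle screw clockwise (seen from above) until the blade just drags under the brass foot: stop as soon as you feel the foot bear on it, snug but not clamped hard. Let go, leave the blade in the gap, and do not disturb the small parts round about.

Things in the scene. Friction and masses are not known exactly. Their poses are not given: they have to be found in the camera images.
- fixture: Setting fixture, bolted down. Grey base plate 210 x 80 x 15 mm (x -150 to +60 mm); origin at its underside on the vertical screw axis; x runs from the open front to the screw, z up. Two steel posts at y = +-27.5 mm (33 mm clear between them, front faces at x = -18 mm) carry a blue bridge, 40 x 78 mm, top 58 mm above the origin. The plate's top is the floor on which the blade slides in along +x.
- seat (a point): Point on the fixture's floor (15 mm above its underside), 90 mm before the screw axis (x = -90 mm): the middle of the blade handle's underside comes here when the blade is fully in. Axes as the fixture.
- blade_grip (a point): Loose gauge blade, 0.12 kg: point in its orange handle (44 long x 14 wide x 36 mm high), 22 mm above the flat underside; x along the blade to its tip, z up. Steel blade 30 wide, 5 thick, round tip 123 mm ahead of the point. The dark cross-piece (56 wide, 14 high) has its front face 72 mm ahead of the point and stops against the posts. Grasp the handle from above across its 14 mm.
- screw_grip (a point): Middle of the black T-handle bar (64 mm long, 10 wide, 18 high) on top of the screw, on the screw axis, about 77 mm above the table at the start; the bar lies along this point's y, z up. Grip it from above across the 10 mm and turn. Clear height below the bar to the bridge: 10 mm at angle 0.
- screw (a joint): Angle of the T-handle, rad, growing clockwise seen from above; 0 when the bar lies across the fixture (along its y). Starts within +-0.4; screw, bar and foot sink 2 mm per rad. It turns against about 0.04 N m of friction until the foot meets the blade, somewhere between 1.0 and 2.7 rad; then the resistance at once more than doubles because the foot rubs on the blade. It stays where it is left.
- spindle: The screw with all it carries. Origin on the axis at mid-height of the bar; does not turn. At its foot, below the bridge, hangs a sprung brass disc, 30 mm across: it bears on the blade with about 7 N at first touch and some 16 N more per further rad. How far it hangs below the bar differs each time by up to 3 mm, so the touch must be felt. At the start it is 1.2 to 6.2 mm above the blade's path.
- blade: The same gauge blade; origin at its underside below the middle of the handle, axes as blade_grip.
- cover: Die-cast cover plate, 64 x 96 x 12 mm, lying flat; bystander. Origin at its underside.
- spring: Steel coil spring standing upright, 28 mm across, 55 mm high; bystander. Origin at its underside.
- pin_gauge: Plug gauge with a red end, lying, 18 x 94 x 16 mm; bystander. Origin at its underside.

How it is judged (in metres and radians):
On the way:
1. the blade lies in the gap, cross-piece against the posts, the foot not yet bearing on it (x of blade_grip in the frame of fixture between -0.096 and -0.084 m and y of blade_grip in the frame of fixture between -0.005 and 0.005 m and z of blade_grip in the frame of fixture between 0.032 and 0.042 m and angle between the x axis of blade_grip and the x axis of fixture, either way round below 0.1 rad and contact force between spindle and blade below 1 N), for 0.2 s.
At the end, for the whole second after the job is handed in: The blade lies flat on the fixture's floor, its handle within 6 mm of the fully-in position along the gap and 5 mm across, turned by less than 0.1 rad; the foot bears on it with 4 to 14 N; blade and screw at rest and released (x of blade_grip in the frame of fixture between -0.096 and -0.084 m and y of blade_grip in the frame of fixture between -0.005 and 0.005 m and z of blade_grip in the frame of fixture between 0.032 and 0.042 m and angle between the x axis of blade_grip and the x axis of fixture, either way round below 0.1 rad and contact force between spindle and blade between 4 and 14 N and linear speed of blade below 0.01 m/s and velocity of joint screw between -0.05 and 0.05 rad/s); the robot touches nothing.
It fails at once if the screw and its foot press on the blade with more than 22 N (contact force between spindle and blade above 22 N).
It fails at once if the cover plate is pushed more than 30 mm away or tipped over (distance of cover from where it was at the start of the episode above 0.03 m or angle between cover's own z axis and vertical above 0.5 rad).
It fails at once if the coil spring is pushed more than 30 mm away or tipped over (distance of spring from where it was at the start of the episode above 0.03 m or angle between spring's own z axis and vertical above 0.5 rad).
It fails at once if the plug gauge is pushed more than 40 mm away (distance of pin_gauge from where it was at the start of the episode above 0.04 m).
It also fails if it takes over 61 s, if anything falls off the work surface, if the arm or the gripper's body presses on something with over 40 N, if the wrist force passes 120 N, or if a joint passes its speed limit or range.

## Working session

There is one attempt and no reset: what is moved stays moved. The work goes in short steps, Python scripts to look and compute and a shell command to move; the robot and the scene stay as the last step left them, time stands still between calls to the robot, and variables do not carry over. Pictures are saved under pics/ and viewed, and the job is handed in when it is done.

```bash
mkdir -p pics; ls
cat > h.py <<'E'
from cell import *
import numpy as np, cv2
from scipy.spatial.transform import Rotation as R
def ray(cam,u,v,P=None):
    P=P or camera_params(cam); K=np.array(P["K"]);T=np.array(P["T"])
    d=np.linalg.inv(K)@[u,v,1]; d=np.array([d[0],-d[1],-d[2]])
    return T[:3,3],T[:3,:3]@d
def onz(cam,u,v,z,P=None):
    o,d=ray(cam,u,v,P); return o+d*(z-o[2])/d[2]
def cloud(cam,D,P=None):
    P=P or camera_params(cam); K=np.array(P["K"]);T=np.array(P["T"])
    v,u=np.mgrid[0:D.shape[0],0:D.shape[1]]
    d=np.stack([u,v,np.ones_like(u)],-1)@np.linalg.inv(K).T
    p=d*D[...,None]; p[...,1:]*=-1
    return p@T[:3,:3].T+T[:3,3]
def proj(cam,p,P=None):
    P=P or camera_params(cam); K=np.array(P["K"]);T=np.array(P["T"])
    c=(np.asarray(p)-T[:3,3])@T[:3,:3]; c=c*[1,-1,-1]; q=c@K.T
    return q[...,:2]/q[...,2:]
E
python3 - <<'E'
from h import *
s=read_state(); print(s)
for n in ["scene","top","wrist"]:
    P=camera_params(n); print(n,{k:np.round(v,3).tolist() if not isinstance(v,str) else v for k,v in P.items()})
    im,D=get_image(n); cv2.imwrite(f"pics/{n}0.png",im); np.savez(f"{n}0.npz",im=im,D=D,K=P["K"],T=P["T"])
E
```

```text
pics
{'clock': 0.0, 'qpos': array([ 1.17222312,  0.629329  ,  0.03842053,  1.51838157, -0.0270169 ,
        0.99625739, -0.01998545]), 'qd': array([-0.0009857 ,  0.00022556, -0.00107279,  0.00075872, -0.00083874,
       -0.00167523, -0.00022497]), 'tau': array([-1.18997445e-04, -5.63407302e+01,  1.22630574e+00, -1.93448156e+01,
        1.09527324e-02,  1.03758374e-02, -3.51923589e-06]), 'eef_pos': array([ 212.2795518 , -614.04723866,  403.7951301 ]), 'tool_rot': array([-3.13973437e+00, -3.10012931e-06,  3.32795568e-01]), 'force': array([ 0.30812811,  1.09776947, -0.73949618]), 'torque': array([ 0.01878327, -0.03493075,  0.02252009]), 'width': 85.25920561339903}
scene {'K': [[388.305, 0.0, 320.636], [0.0, 388.305, 201.989], [0.0, 0.0, 1.0]], 'T': [[-0.827, 0.297, -0.478, 124.71], [-0.562, -0.441, 0.699, 358.462], [-0.003, 0.847, 0.532, 530.805], [0.0, 0.0, 0.0, 1.0]]}
top {'K': [[372.589, 0.0, 322.016], [0.0, 372.589, 197.618], [0.0, 0.0, 1.0]], 'T': [[-0.022, 0.987, -0.158, 400.096], [-1.0, -0.022, 0.001, -235.123], [-0.003, 0.158, 0.987, 926.055], [0.0, 0.0, 0.0, 1.0]]}
wrist {'K': [[276.247, 0.0, 315.263], [0.0, 276.247, 198.425], [0.0, 0.0, 1.0]], 'T': [[0.326, 0.908, 0.263, 279.725], [-0.945, 0.314, 0.088, -591.063], [-0.003, -0.278, 0.961, 372.633], [0.0, 0.0, 0.0, 1.0]]}
```

View pics/scene0.png

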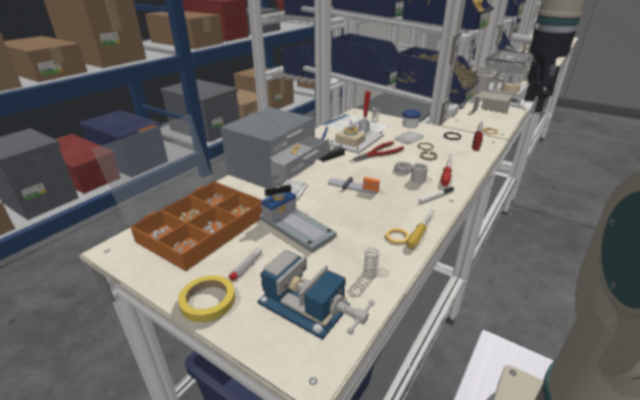

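View pics/top0.png

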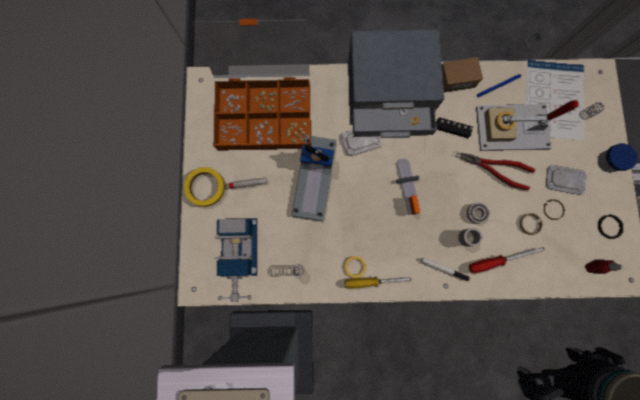

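View pics/wrist0.png

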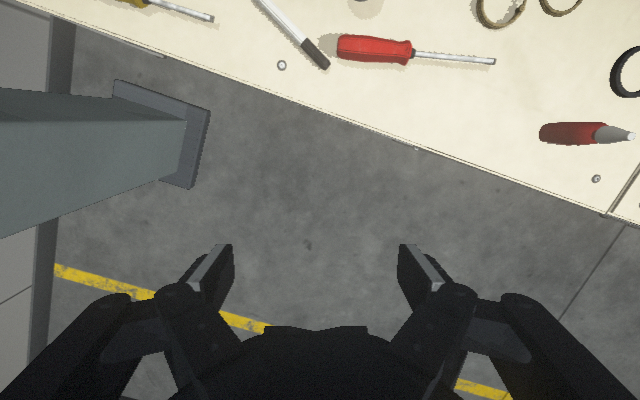

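The scene view shows the fixture at (300,215) and the blade at (355,184). In the top view the fixture runs from (309,215) at the front to (320,150) at the screw, and the blade has its handle at (415,205) and tip near (403,160). The spring is near (287,270), and the cover is probably at (360,142).

Run:
```python
from h import *
z=np.load("top0.npz"); im,D=z["im"],z["D"]
c=cv2.resize(im[110:240,260:450],None,fx=4.2,fy=4.2,interpolation=cv2.INTER_CUBIC); cv2.imwrite("pics/topz.png",c)
z=np.load("scene0.npz"); c=cv2.resize(z["im"][155:265,240:400],None,fx=5,fy=5,interpolation=cv2.INTER_CUBIC); cv2.imwrite("pics/scz.png",c)
X=cloud("top",D)
for (u,v) in [(415,205),(408,190),(403,165),(400,182),(418,179),(316,190),(310,215),(320,145),(360,142),(287,270)]:
    print(u,v,np.round(X[v,u],1))
```

```text
415 205 [ 519.3 -459.5   36. ]
408 190 [ 561.8 -452.     5.3]
403 165 [ 626.9 -443.4    3.5]
400 182 [ 581.3 -431.6   12.1]
418 179 [ 588.1 -477.1   11.5]
316 190 [ 564.8 -221.3   16.7]
310 215 [ 503.1 -205.3   13.8]
320 145 [ 680.  -233.6   17.1]
360 142 [ 687.4 -335.6   11.4]
287 270 [ 371.1 -146.8    3.3]
```

View pics/topz.png

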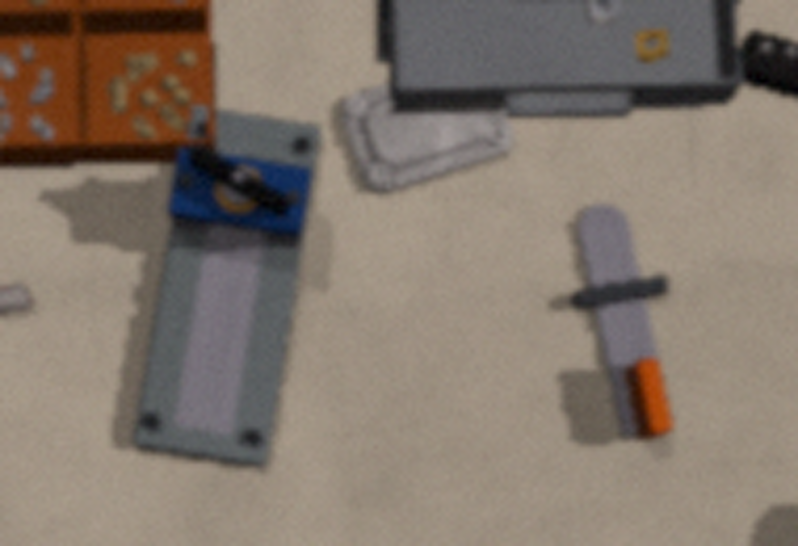

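View pics/scz.png

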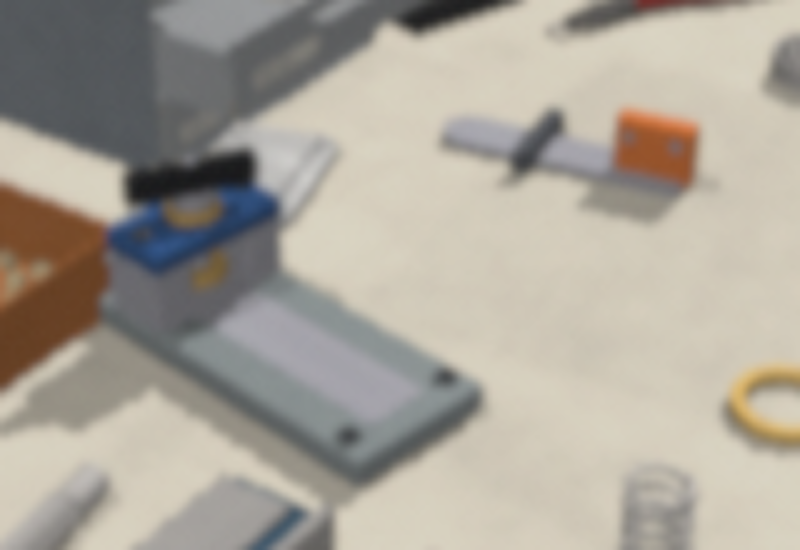

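Run:
```python
from h import *
def z(u,v,h): return onz("top",260+(u+.5)/4.2-.5,110+(v+.5)/4.2-.5,h)
fl,fr,br=z(135,443,15),z(267,464,15),z(321,125,15)
for n,p in dict(fl=fl,fr=fr,br=br).items(): print(n,np.round(p,1))
print(np.linalg.norm(fl-fr),np.linalg.norm(br-fr))
d=br-fr; print("yaw",np.degrees(np.arctan2(d[1],d[0])), "cross",np.degrees(np.arctan2(*(fl-fr)[[1,0]]))-90)
yaw=np.arctan2(d[1],d[0]); ex=np.array([np.cos(yaw),np.sin(yaw)])
print("screw est",((fl+fr)/2)[:2]+150*ex)
# bridge corners z 58
for p in [(170,212),(300,235),(315,168),(180,150)]: print("bridge",np.round(z(*p,58),1))
for p in [(193,155),(292,208)]: print("bar",np.round(z(*p,86),1))
# blade
tip=z(600,207,5); print("tip",tip, "hand top",[np.round(z(*p,44),1) for p in [(640,362),(660,360),(671,430),(651,436)]])
print("cross",z(577,302,14),z(667,285,14))
import numpy as np
zz=np.load("top0.npz"); X=cloud("top",zz["D"]); 
hsv=cv2.cvtColor(zz["im"],cv2.COLOR_BGR2HSV); m=(hsv[...,0]<14)&(hsv[...,1]>180); m[:, :390]=0;m[:,440:]=0;m[:180]=0;m[230:]=0
p=X[m]; print(m.sum(),p.min(0),p.max(0)); print(np.sort(p[:,2])[::5])
```

```text
fl [ 503.8 -160.5   15. ]
fr [ 489.7 -237.5   15. ]
br [ 694.6 -274.7   15. ]
78.23562589188418 208.1613461835233
yaw -10.284316804276935 cross -10.313736685966589
screw est [ 644.3378796  -225.81520355]
bridge [ 631.  -185.2   58. ]
bridge [ 615.9 -259.1   58. ]
bridge [ 655.1 -268.7   58. ]
bridge [ 667.6 -191.4   58. ]
bar [ 655.9 -200.    86. ]
bar [ 624.3 -254.3   86. ]
tip [ 642.44501669 -442.64682787    5.        ] hand top [array([ 540.6, -451.6,   44. ]), array([ 541.6, -463.1,   44. ]), array([ 501.2, -466.8,   44. ]), array([ 498.1, -455.3,   44. ])]
cross [ 582.32852499 -423.74146091   14.        ] [ 591.45254058 -477.79331711   14.        ]
105 [ 400.09630595 -466.49791649   11.46887872] [ 541.47622146 -235.12275838  926.05517723]
[11.46887872 20.11459226 23.31444154 27.3715181  29.83534972 30.97826266
 34.14432067 34.7131931  35.172409   35.48177201 35.72323224 35.93771229
 36.17266236 36.70946833 37.3123579  37.48362963 37.68413641 37.85602389
 38.41669042 39.02091105 39.77159764]
```

```bash
python3 -m jog '[35,-5,0,1,85, 75,-10,5,2.5,85, 115,-15,15,4,85, 155,-20,25,5.5,85, 195,-26,37,7,85, 235,-32,50,8.5,85, 275,-37,62,10,85, 305,-41,74,10.6,60, 325,-44,81,10.6,50, 338,-45.5,84,10.6,40, 341.7,-45.8,84,10.6,40, 341.7,-45.8,84,10.6,40, 341.7,-45.8,84,10.6,40]'
cat > w.py <<'E'
from h import *
import sys
n=sys.argv[1]
s=read_state(); P=camera_params("wrist"); im,D=get_image("wrist"); cv2.imwrite(f"pics/{n}.png",im)
np.savez(f"{n}.npz",im=im,D=D,K=P["K"],T=P["T"],pos=s["eef_pos"],rot=s["tool_rot"]); print(s["clock"],np.round(s["eef_pos"],2),np.round(s["tool_rot"],4),np.round(s["force"],2),np.round(s["torque"],3))
E
python3 w.py w1
```

```text
clock: 1.23
eef_pos: [518.7, -461.1, 321.4]
tool_rot: [3.14, 0.001, 0.146]
force: [-0.2, 0.2, -0.3]
width: 40.0
1.2333 [ 518.73 -461.11  321.36] [3.140e+00 1.100e-03 1.455e-01] [-0.15  0.16 -0.26] [-0.039 -0.009  0.01 ]
```

View pics/w1.png

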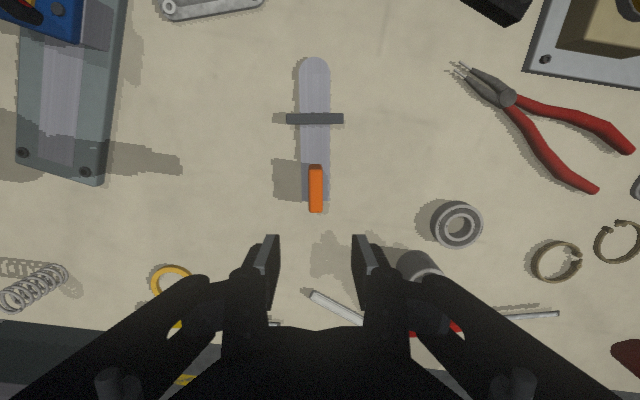

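The wrist view shows the blade lying straight ahead: tip at (314,57), cross-piece at row 118, orange handle at cols 309–323 and rows 165–212. I'll measure its pose next.

Run:
```python
from h import *
z=np.load("w1.npz"); im=z["im"]; P=dict(K=z["K"],T=z["T"])
hsv=cv2.cvtColor(im,cv2.COLOR_BGR2HSV); m=((hsv[...,0]<14)&(hsv[...,1]>190)&(hsv[...,2]>170)).astype(np.uint8); m[:150]=0;m[225:]=0;m[:,:295]=0;m[:,335:]=0
X=cloud("wrist",z["D"],P); p=X[m>0]; print(len(p),np.percentile(p[:,2],[5,50,95]))
t=(m>0)&(X[...,2]>36); ys,xs=np.nonzero(t); print(xs.min(),xs.max(),ys.min(),ys.max())
r=cv2.minAreaRect(np.float32(np.c_[xs,ys])); b=cv2.boxPoints(r); print(r); q=np.array([onz("wrist",u,v,40,P) for u,v in b]); print(np.round(q,1),q.mean(0)); 
for a,c in [(0,1),(1,2)]:
    d=q[c]-q[a]; print(np.linalg.norm(d),np.degrees(np.arctan2(d[1],d[0])))
for n,(u,v,h) in dict(tip=(314,57,5),cl=(286,118,14),cr=(343,118,14)).items(): print(n,np.round(onz("wrist",u,v,h,P),1))
c=cv2.resize(im[40:230,250:380],None,fx=3,fy=3,interpolation=cv2.INTER_CUBIC); cv2.imwrite("pics/w1z.png",c)
```

```text
456 [34.42641566 35.47796041 36.59256805]
311 321 171 211
((316.0, 191.0), (40.0, 10.0), 90.0)
[[ 542.8 -454.    40. ]
 [ 544.1 -463.    40. ]
 [ 505.9 -468.8   40. ]
 [ 504.5 -459.4   40. ]] [ 524.32211512 -461.31343781   40.        ]
9.161000432633497 -81.70112002325199
38.67004166344709 -171.36383306868328
tip [ 643.5 -442.     5. ]
cl [ 585.4 -423.3   14. ]
cr [ 593.3 -477.4   14. ]
```

View pics/w1z.png

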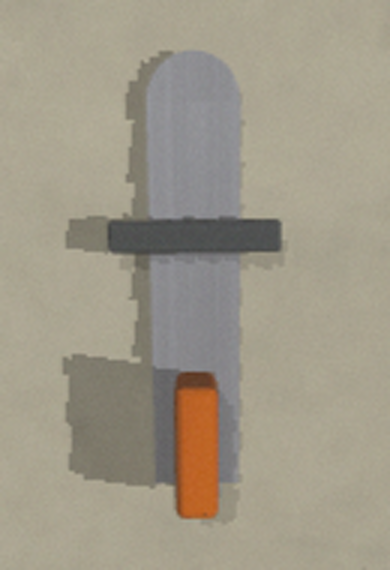

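Run:
```python
from h import *
z=np.load("w1.npz"); P=dict(K=z["K"],T=z["T"])
f=lambda x,y,h: onz("wrist",250+(x+.5)/3-.5,40+(y+.5)/3-.5,h,P)
A=f(196.5,388,36);B=f(196.5,518,36);L=f(176,450,36);Rr=f(217,450,36)
tip=f(194,50,5); ml=f(147,165,5);mr=f(241,165,5); xm=(f(108,252,14)+f(281,252,14))/2
print(A,B,(A+B)/2,np.linalg.norm(A-B),np.linalg.norm(L-Rr),tip,(ml+mr)/2, np.linalg.norm(ml-mr),xm)
d=tip-B; print(np.degrees(np.arctan2(d[1],d[0])))
yaw=np.radians(8.4);ex=np.array([np.cos(yaw),np.sin(yaw)])
h=tip[:2]-123*ex; print("handle from tip",h)
R0=R.from_euler("xyz",z["rot"]).as_matrix()
for q in [(A+B)/2, np.r_[h,36]]:
    g=np.r_[q[:2],25]; tcp=g-155*R0[:,2]; print("delta tool",R0.T@(tcp-z["pos"]))
```

```text
[ 544.46698805 -457.58780269   36.        ] [ 502.37724918 -463.72709752   36.        ] [ 523.42211861 -460.6574501    36.        ] 42.535127358090726 12.967621621365835 [ 644.15178804 -442.26586045    5.        ] [ 610.85524959 -447.09437441    5.        ] 30.354774437200145 [ 584.20279404 -451.14729281   14.        ]
8.60784406682879
handle from tip [ 522.47129108 -460.23407297]
delta tool [  5.03911337  -0.24225946 141.3520078 ]
delta tool [  4.15973047  -0.79904211 141.3520877 ]
```

```bash
python3 -m jog '[2,-0.3,35,-0.2,40, 4.5,-0.5,70,-0.2,40, 4.5,-0.5,100,-0.2,40, 4.5,-0.5,122,-0.2,40, 4.5,-0.5,134,-0.2,40, 4.5,-0.5,140,-0.2,40, 4.5,-0.5,140,-0.2,40, 4.5,-0.5,140,-0.2,25, 4.5,-0.5,140,-0.2,0, 4.5,-0.5,140,-0.2,0, 4.5,-0.5,140,-0.2,0, 4.5,-0.5,140,-0.2,0, 4.5,-0.5,140,-0.2,0]'; python3 w.py w2
```

```text
clock: 2.37
eef_pos: [525.4, -459.1, 182.9]
tool_rot: [3.139, -0.002, 0.151]
force: [-0.8, -0.4, 6.3]
width: 12.9
2.3667 [ 525.37 -459.11  182.92] [ 3.1386e+00 -2.2000e-03  1.5110e-01] [-0.76 -0.4   6.34] [0.015 0.176 0.006]
```

View pics/w2.png

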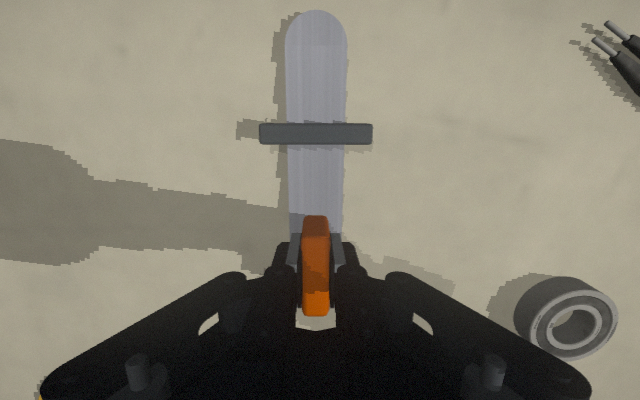

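```bash
python3 -m jog '[0,0,-15,0,0, 0,0,-40,0,0, 0,-15,-60,0,0, 1,-45,-65,3,0, 2,-80,-65,6,0, 3,-118,-65,10,0, 4,-156,-65,14,0, 5,-194,-65,17,0, 5.5,-225,-65,19,0, 5.6,-248,-65,19,0, 5.6,-260,-65,19,0, 5.6,-263,-65,19,0, 5.6,-263,-65,19,0, 5.6,-263,-65,19,0, 5.6,-263,-65,19,0]'; python3 w.py w3
```

```text
clock: 3.67
eef_pos: [490.8, -199.6, 246.0]
tool_rot: [3.14, -0.001, -0.183]
force: [-0.1, 0.6, -0.5]
width: 12.8
3.6667 [ 490.81 -199.58  245.99] [ 3.1401e+00 -1.4000e-03 -1.8300e-01] [-0.14  0.59 -0.47] [0.015 0.054 0.036]
```

View pics/w3.png

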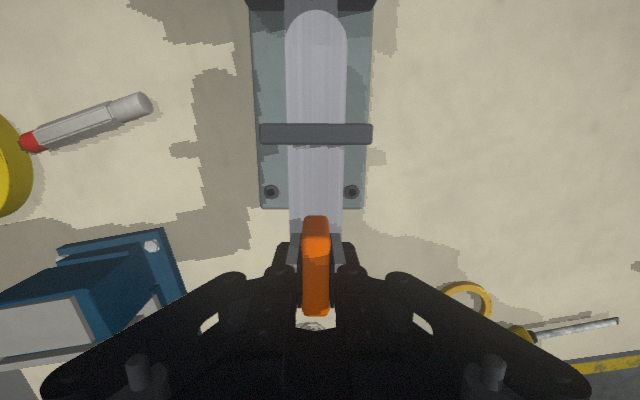

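The blade is held level over the plate, with its axis at col 316. The plate's bolt heads are at (270,191) and (352,191), and the posts are at the top, rows 0–10. I'll measure the offset.

Run:
```python
from h import *
z=np.load("w3.npz"); im=z["im"]
c=cv2.resize(im[0:220,235:395],None,fx=3.6,fy=2.7,interpolation=cv2.INTER_CUBIC); cv2.imwrite("pics/w3z.png",c)
```

```text
(no output)
```

View pics/w3z.png

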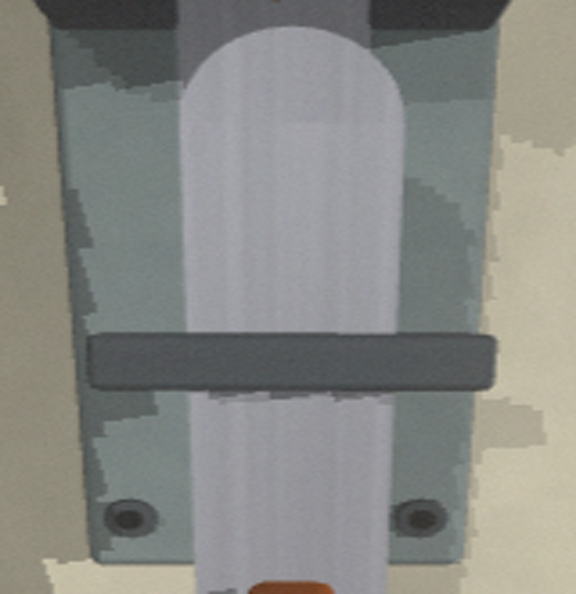

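Run:
```python
from h import *
z=np.load("w3.npz"); P=dict(K=z["K"],T=z["T"]); R0=R.from_euler("xyz",z["rot"]).as_matrix()
def f(x,y,h):
    p=onz("wrist",235+(x+.5)/3.6-.5,(y+.5)/2.7-.5,h,P); return p, R0.T@(p-z["pos"])
for n,x,y,h in [("boltL",130,519,15),("boltR",421,519,15),("frontL",95,562,15),("frontR",462,562,15),("eL",62,100,15),("eR",496,100,15),("pL",178,27,15),("pR",370,27,15),("poL",52,27,15),("poR",498,27,15),("bL2",184,200,68),("bR2",402,200,68),("bL4",192,450,68),("bR4",390,450,68),("tip",293,26,68),("xL",88,362,77),("xR",496,362,77)]:
    w,t=f(x,y,h); print(n,np.round(w,1),np.round(t,1))
```

```text
boltL [ 515.4 -170.3   15. ] [ 18.5 -33.6 231. ]
boltR [ 504.4 -229.7   15. ] [ 18.5  26.8 231.1]
frontL [ 504.6 -160.2   15. ] [  6.  -41.6 230.9]
frontR [ 490.4 -236.4   15. ] [  6.   35.9 231. ]
eL [ 618.4 -181.7   15. ] [121.9 -41.1 231.1]
eR [ 604.2 -258.1   15. ] [121.8  36.6 231.2]
pL [ 629.4 -205.4   15. ] [137.  -19.9 231.2]
pR [ 623.3 -238.4   15. ] [137.   13.7 231.2]
poL [ 633.4 -183.7   15. ] [137.  -41.9 231.1]
poR [ 619.2 -260.3   15. ] [137.   36.  231.2]
bL2 [ 584.5 -202.3   68. ] [ 92.3 -14.7 178.1]
bR2 [ 579.  -231.4   68. ] [ 92.3  15.  178.1]
bL4 [ 539.6 -193.8   68. ] [ 46.7 -14.9 178. ]
bR4 [ 534.2 -222.7   68. ] [ 46.7  14.6 178.1]
tip [ 608.7 -221.8   68. ] [1.197e+02 1.000e-01 1.782e+02]
xL [ 559.1 -184.5   77. ] [ 64.2 -27.6 169. ]
xR [ 549.  -238.7   77. ] [ 64.1  27.6 169.1]
```

```bash
python3 -m jog '[5,-2,10,0,0, 10,-3,25,0,0, 10,-3,38,0,0, 10,-3,43,0,0, 10,-3,44,0,0, 10,-3,44,0,0, 10,-3,44,0,0]'; python3 w.py w4
```

```text
clock: 4.3
eef_pos: [501.1, -196.7, 201.9]
tool_rot: [3.141, -0.0, -0.181]
force: [0.4, -1.1, -1.0]
width: 13.0
4.3 [ 501.13 -196.66  201.92] [ 3.1413e+00 -4.0000e-04 -1.8090e-01] [ 0.4  -1.1  -1.01] [-0.004 -0.004  0.019]
```

View pics/w4.png

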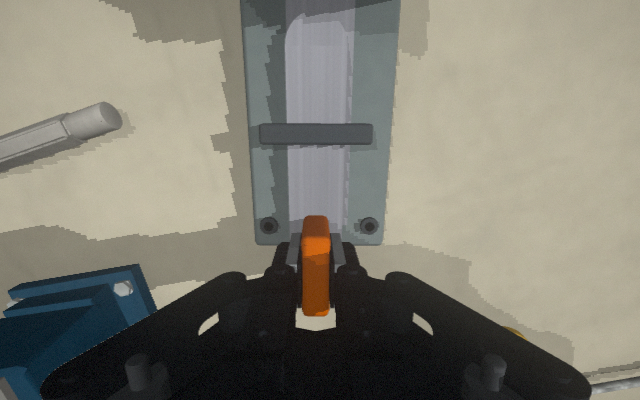

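Run:
```python
from h import *
z=np.load("w4.npz"); im=z["im"]
P=dict(K=z["K"],T=z["T"]); R0=R.from_euler("xyz",z["rot"]).as_matrix()
z3=np.load("w3.npz"); print(R.from_euler("xyz",z3["rot"]).as_matrix().T@(z["pos"]-z3["pos"]))
g=cv2.GaussianBlur(im,(3,3),0).astype(int)
for r in (20,60,100,200,230): 
    print(r, [ (c,tuple(g[r,c])) for c in range(238,262,3)], [ (c,tuple(g[r,c])) for c in range(378,408,3)])
c=cv2.resize(im[0:250,230:410],None,fx=4,fy=2.4,interpolation=cv2.INTER_CUBIC); cv2.imwrite("pics/w4z.png",c)
```

```text
[ 9.54812253 -4.81184227 44.06774564]
20 [(238, (np.int64(111), np.int64(127), np.int64(132))), (241, (np.int64(86), np.int64(92), np.int64(91))), (244, (np.int64(87), np.int64(89), np.int64(83))), (247, (np.int64(89), np.int64(92), np.int64(86))), (250, (np.int64(89), np.int64(90), np.int64(85))), (253, (np.int64(89), np.int64(90), np.int64(84))), (256, (np.int64(89), np.int64(90), np.int64(84))), (259, (np.int64(89), np.int64(90), np.int64(84)))] [(378, (np.int64(108), np.int64(110), np.int64(102))), (381, (np.int64(106), np.int64(108), np.int64(100))), (384, (np.int64(106), np.int64(108), np.int64(101))), (387, (np.int64(107), np.int64(109), np.int64(101))), (390, (np.int64(106), np.int64(108), np.int64(100))), (393, (np.int64(107), np.int64(109), np.int64(101))), (396, (np.int64(109), np.int64(110), np.int64(103))), (399, (np.int64(119), np.int64(131), np.int64(131))), (402, (np.int64(136), np.int64(154), np.int64(159))), (405, (np.int64(136), np.int64(154), np.int64(159)))]
60 [(238, (np.int64(116), np.int64(131), np.int64(136))), (241, (np.int64(114), np.int64(129), np.int64(13
[... 3090 characters left out ...]
)), (253, (np.int64(114), np.int64(126), np.int64(131))), (256, (np.int64(90), np.int64(92), np.int64(87))), (259, (np.int64(94), np.int64(95), np.int64(90)))] [(378, (np.int64(126), np.int64(130), np.int64(121))), (381, (np.int64(128), np.int64(131), np.int64(123))), (384, (np.int64(139), np.int64(155), np.int64(160))), (387, (np.int64(158), np.int64(177), np.int64(184))), (390, (np.int64(160), np.int64(182), np.int64(188))), (393, (np.int64(162), np.int64(183), np.int64(190))), (396, (np.int64(161), np.int64(183), np.int64(188))), (399, (np.int64(161), np.int64(182), np.int64(189))), (402, (np.int64(162), np.int64(182), np.int64(189))), (405, (np.int64(163), np.int64(184), np.int64(190)))]
```

View pics/w4z.png

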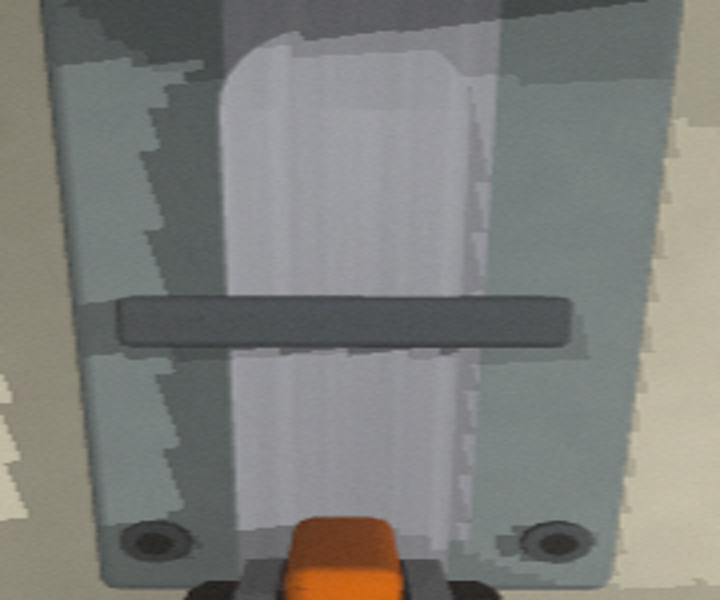

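```bash
python3 - <<'E'
from h import *
z=np.load("w4.npz"); P=dict(K=z["K"],T=z["T"]); R0=R.from_euler("xyz",z["rot"]).as_matrix()
t=lambda u,v,h: R0.T@(onz("wrist",u,v,h,P)-z["pos"])
Z=lambda x,y,h: t(230+(x+.5)/4-.5,(y+.5)/2.4-.5,h)
for n,a,b in [("e100",t(246.3,100,15),t(393.8,100,15)),("e200",t(252.3,200,15),t(385.8,200,15)),("bolt",Z(155,542,15),Z(557,542,15)),("strip",Z(222,30,15),Z(498,30,15)),
 ("blade200",Z(224,200,24),Z(465,200,24)),("blade450",Z(235,450,24),Z(456,450,24)),("cross",Z(117,320,33),Z(572,320,33))]:
    print(n,np.round(a,1),np.round(b,1),"mid",np.round((a+b)/2,2))
E
python3 -c "
from cell import *
for i in range(3): print(read_state()['eef_pos'])"
```

```text
e100 [ 80.7 -36.9 187. ] [ 80.7  41.5 187. ] mid [ 80.72   2.31 186.96]
e200 [ 25.3 -37.3 186.9] [ 25.2  41.2 186.9] mid [ 25.26   1.95 186.94]
bolt [  9.2 -28.6 186.9] [  9.2  32.1 186.9] mid [  9.18   1.75 186.93]
strip [121.4 -15.  187. ] [121.4  18.9 187. ] mid [121.4    1.93 186.98]
blade200 [ 88.1 -14.8 178. ] [ 88.1  14.9 178. ] mid [8.8070e+01 2.0000e-02 1.7796e+02]
blade450 [ 35.2 -14.9 177.9] [ 35.2  15.2 177.9] mid [3.5210e+01 1.5000e-01 1.7794e+02]
cross [ 64.5 -27.6 168.9] [ 64.5  27.6 169. ] mid [6.4490e+01 1.0000e-02 1.6895e+02]
[ 501.19958531 -196.59022895  202.17610601]
[ 501.19958531 -196.59022895  202.17610601]
[ 501.19958531 -196.59022895  202.17610601]
```

```bash
python3 -m jog '[0,1,2,0.2,0, 0,1.9,3,0.2,0, 0,1.9,3.5,0.2,0, 0,1.9,3.5,0.2,0, 0,1.9,3.5,0.2,0]'; python3 -m jog '[0,0,0.7,0,0,0,0,0.7,0,0]';python3 -m jog '[0,0,0.7,0,0,0,0,0.7,0,0]'
```

```text
clock: 4.77
eef_pos: [500.7, -198.1, 198.3]
tool_rot: [-3.142, -0.0, -0.184]
force: [0.7, 0.0, -1.1]
width: 12.6
clock: 4.93
eef_pos: [500.7, -198.1, 197.9]
tool_rot: [-3.142, -0.0, -0.184]
force: [-0.7, -0.1, 2.7]
width: 13.0
clock: 5.1
eef_pos: [500.7, -198.2, 197.9]
tool_rot: [-3.141, -0.001, -0.184]
force: [-2.7, 1.4, 11.4]
width: 12.6
```

```bash
python3 -m jog '[0,0,-0.5,0,0,0,0,-0.5,0,0]'; python3 w.py w5;  python3 - <<'E'
from h import *
im=np.load("w5.npz")["im"]
c=cv2.resize(im[0:250,230:410],None,fx=4,fy=2.4,interpolation=cv2.INTER_CUBIC); cv2.imwrite("pics/w5z.png",c)
E
```

```text
clock: 5.27
eef_pos: [500.7, -198.1, 197.8]
tool_rot: [-3.142, -0.0, -0.184]
force: [-1.2, 0.6, 6.0]
width: 12.9
5.2667 [ 500.73 -198.14  197.84] [-3.1415e+00 -5.0000e-04 -1.8380e-01] [-1.19  0.62  6.02] [ 0.114  0.271 -0.013]
```

View pics/w5z.png

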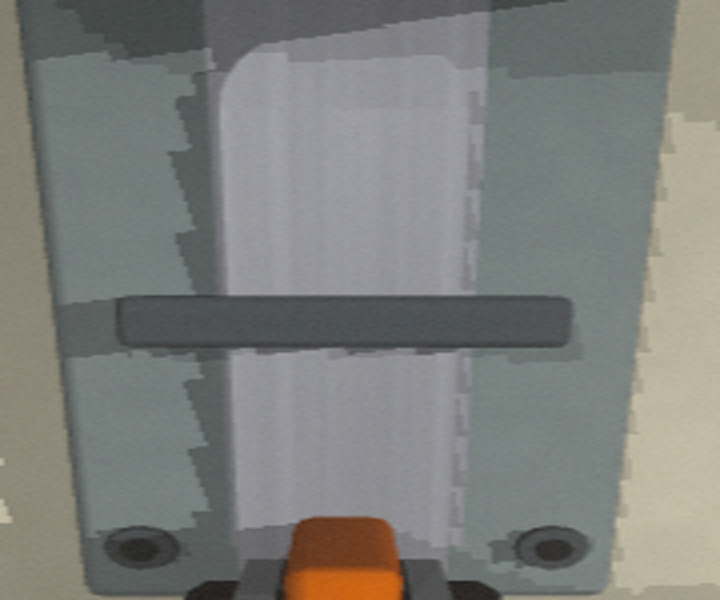

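```bash
python3 -m jog '[3,0,0,0,0, 7,0,0,0,0, 12,0,0,0,0, 17,0,0,0,0, 22,0,0,0,0, 22,0,0,0,0]'; python3 -m jog '[4,0,0,0,0, 9,0,0,0,0, 14,0,0,0,0, 19,0,0,0,0, 24,0,0,0,0, 28,0,0,0,0, 28,0,0,0,0]'
```

```text
clock: 5.82
eef_pos: [521.7, -202.3, 197.9]
tool_rot: [-3.141, 0.002, -0.184]
force: [-5.2, 1.0, 9.3]
width: 13.0
clock: 6.4
eef_pos: [549.2, -207.5, 197.9]
tool_rot: [-3.142, 0.002, -0.184]
force: [-4.6, -0.2, 9.0]
width: 13.1
```

```bash
python3 -m jog '[2,0,0,0,0, 4,0,0,0,0,6,0,0,0,0,6,0,0,0,0]'; python3 -m jog '[1,0,0,0,0, 2,0,0,0,0,2,0,0,0,0]'; python3 w.py w6
```

```text
clock: 6.73
eef_pos: [554.5, -208.6, 197.8]
tool_rot: [-3.141, 0.003, -0.184]
force: [-5.7, 1.1, 9.5]
width: 13.2
clock: 6.98
eef_pos: [556.1, -208.9, 197.9]
tool_rot: [-3.141, 0.004, -0.184]
force: [-6.8, 1.3, 10.2]
width: 13.5
6.9833 [ 556.12 -208.9   197.86] [-3.1413  0.0038 -0.1845] [-6.85  1.25 10.19] [ 0.103  1.017 -0.042]
```

View pics/w6.png

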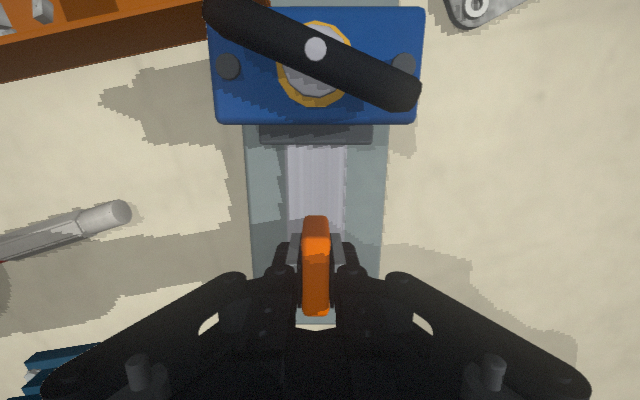

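```bash
python3 -m jog '[0.7,0,-0.3,0,0, 1.5,0,-0.3,0,0,1.5,0,-0.3,0,0]'; python3 -m jog '[0.8,0,0,0,0, 1.5,0,0,0,0,1.5,0,0,0,0]'
```

```text
clock: 7.28
eef_pos: [558.0, -209.2, 197.9]
tool_rot: [-3.141, 0.003, -0.184]
force: [-5.2, 0.3, 7.9]
width: 13.0
clock: 7.53
eef_pos: [558.5, -209.3, 197.9]
tool_rot: [-3.141, 0.006, -0.184]
force: [-9.1, 1.5, 11.2]
width: 13.1
```

```bash
python3 -m jog '[0.8,0,0,0,0, 1.5,0,0,0,0,1.5,0,0,0,0]'
```

```text
clock: 7.78
eef_pos: [558.9, -209.5, 197.8]
tool_rot: [-3.141, 0.009, -0.185]
force: [-11.9, 1.8, 14.5]
width: 12.8
```

```bash
python3 -m jog '[-0.8,0,-0.4,0,0, -1.3,0,-0.8,0,0, -1.3,0,-0.8,0,0]'; python3 -m jog '[0,0,0,0,35, 0,0,0,0,35, 0,0,0,0,35, 0,0,0,0,35,0,0,0,0,35]'; python3 w.py w7
```

```text
clock: 8.03
eef_pos: [558.5, -209.3, 197.9]
tool_rot: [-3.141, 0.006, -0.184]
force: [-7.3, 1.4, 5.4]
width: 13.0
clock: 8.45
eef_pos: [561.2, -209.3, 198.4]
tool_rot: [-3.142, -0.001, -0.184]
force: [0.6, -0.1, -0.0]
width: 35.2
8.45 [ 561.21 -209.27  198.36] [-3.1416e+00 -6.0000e-04 -1.8360e-01] [ 0.61 -0.08 -0.02] [ 0.027 -0.038  0.041]
```

View pics/w7.png

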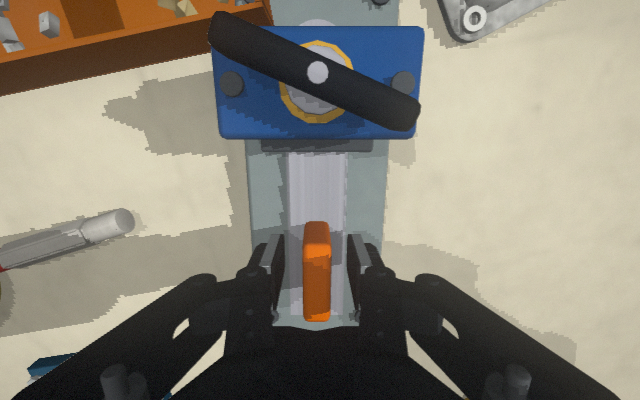

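```bash
python3 -m jog '[0,0,-15,0,40, 0,0,-40,0,40, 0,0,-70,0,40, 0,0,-90,0,40, 0,0,-90,0,40, 0,0,-90,0,40]'; python3 w.py w8
```

```text
clock: 9.0
eef_pos: [561.3, -209.4, 289.6]
tool_rot: [3.141, -0.003, -0.184]
force: [-0.8, 0.2, -0.7]
width: 40.2
9.0 [ 561.33 -209.41  289.64] [ 3.1413e+00 -2.9000e-03 -1.8370e-01] [-0.77  0.2  -0.73] [ 0.012 -0.026 -0.001]
```

View pics/w8.png

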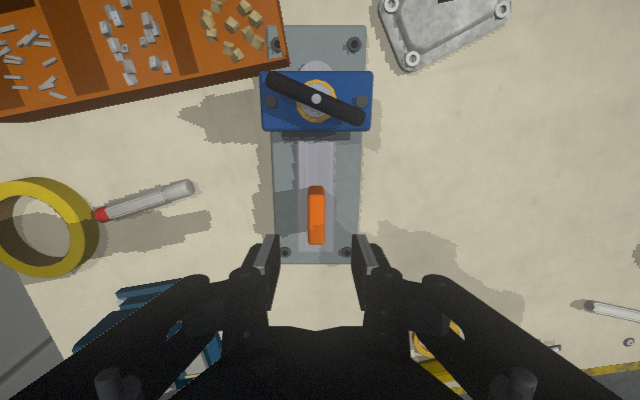

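Run:
```python
from h import *
z=np.load("w8.npz"); im=z["im"]; P=dict(K=z["K"],T=z["T"]); R0=R.from_euler("xyz",z["rot"]).as_matrix()
X=cloud("wrist",z["D"],P)
for u,v in [(316,98),(280,83),(355,116),(268,102),(366,100),(270,66),(280,60),(240,80),(316,215),(285,35),(400,60),(200,85)]: print(u,v,np.round(X[v,u],1))
m=((im.max(-1)<55)).astype(np.uint8); m[:60]=0;m[130:]=0;m[:,:255]=0;m[:,380:]=0
m&=(X[...,2]>74).astype(np.uint8)
n,l,st,_=cv2.connectedComponentsWithStats(m); k=1+st[1:,4].argmax(); print(st[k])
ys,xs=np.nonzero(l==k); 
for h in (85,):
    q=np.array([onz("wrist",u,v,h,P)[:2] for u,v in zip(xs,ys)]); r=cv2.minAreaRect(np.float32(q)); print(h,r); b=cv2.boxPoints(r); print(b)
print("hub",onz("wrist",316.5,98.5,86,P), "tool",R0.T@(onz("wrist",316.5,98.5,86,P)-z["pos"]))
print("handle z33",X[215,316])
cv2.imwrite("pics/w8z.png",cv2.resize(im[50:270,240:390],None,fx=4,fy=2.7,interpolation=cv2.INTER_CUBIC))
```

```text
316 98 [ 643.4 -224.9   85.2]
280 83 [ 655.4 -205.8   85.2]
355 116 [ 629.1 -246.3   84.1]
268 102 [ 648.6 -192.6   59.5]
366 100 [ 637.6 -258.4   60.2]
270 66 [ 676.  -195.6   29.8]
280 60 [ 675.8 -205.1   43.7]
240 80 [ 676.1 -163.6   -2.1]
316 215 [ 559.4 -209.4   50.6]
285 35 [ 698.5 -210.5   14.7]
400 60 [ 665.2 -300.     6.5]
200 85 [ 676.  -133.2   12.3]
[ 266   71   99   55 1692]
85 ((642.8814697265625, -224.56167602539062), (62.11301040649414, 9.824819564819336), 56.84299850463867)
[[ 621.783   -247.87463]
 [ 630.0081  -253.24817]
 [ 663.9799  -201.24872]
 [ 655.7548  -195.87518]]
hub [ 643.0259746  -225.14060818   86.        ] tool [ 82.59510216   0.48214205 203.88500997]
handle z33 [ 559.4066591  -209.38510905   50.62574761]
```

View pics/w8z.png

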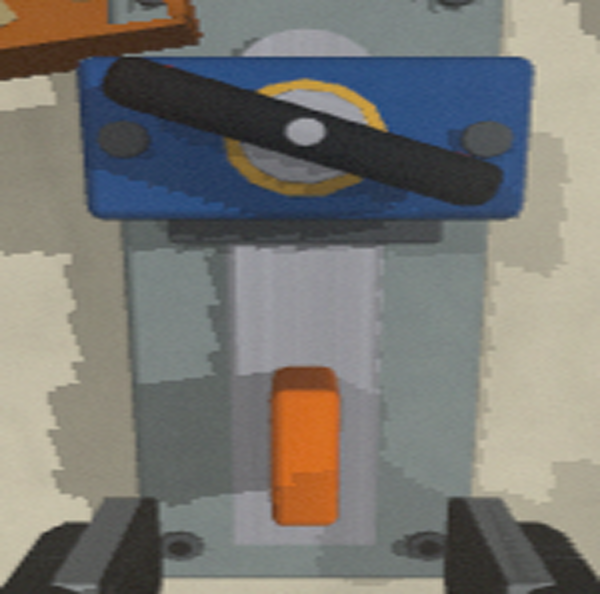

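```bash
python3 - <<'E'
from h import *
z=np.load("w8.npz"); P=dict(K=z["K"],T=z["T"]); X=cloud("wrist",z["D"],P)
for u,v in [(300,105),(305,112),(330,85),(325,82),(310,108),(318,82),(300,110),(322,107)]: print(u,v,np.round(X[v,u],1),z["im"][v,u])
print(np.round(read_state()["qpos"],3), read_state()["clock"])
E
python3 -m jog '[10,0,0,-5,40, 25,0,0,-12,40, 50,0,0,-19,40, 70,0,0,-26,40]'
python3 -c "
from cell import *
print(read_state()['qpos'].round(3))"
```

```text
300 105 [ 642.6 -213.8   61.9] [66 85 98]
305 112 [ 637.4 -216.4   67.7] [105 101 101]
330 85 [ 651.7 -236.1   58. ] [114  96  85]
325 82 [ 653.9 -233.    60.5] [ 71 150 187]
310 108 [ 639.2 -220.2   68.3] [104  97  96]
318 82 [ 654.7 -228.4   60.8] [ 64 152 193]
300 110 [ 639.5 -213.1   60.6] [ 52 107 135]
322 107 [ 637.8 -227.5   84.4] [42 39 36]
[ 0.165  0.713  0.233  1.775 -0.242  0.682 -1.222] 9.05
clock: 9.38
eef_pos: [630.3, -222.0, 286.8]
tool_rot: [-3.14, 0.002, 0.276]
force: [0.2, 0.7, -0.7]
width: 40.4
[ 0.234  0.79   0.11   1.564 -0.11   0.796 -0.906]
```

```bash
python3 -m jog '[3,2,0,-7,40, 7,4,0,-14,40, 11.3,6,0,-21,40, 11.3,6,0,-28,40, 11.3,6,0,-35,40, 11.3,6,0,-41,40, 11.3,6,0,-41,40, 11.3,6,0,-41,40, 11.3,6,0,-41,40]'; python3 w.py w9
```

```text
clock: 10.13
eef_pos: [641.9, -224.8, 287.4]
tool_rot: [-3.14, 0.0, 0.983]
force: [-0.4, 0.5, 1.2]
width: 39.5
10.1333 [ 641.85 -224.84  287.38] [-3.1399e+00  3.0000e-04  9.8280e-01] [-0.44  0.48  1.15] [0.081 0.028 0.028]
```

View pics/w9.png

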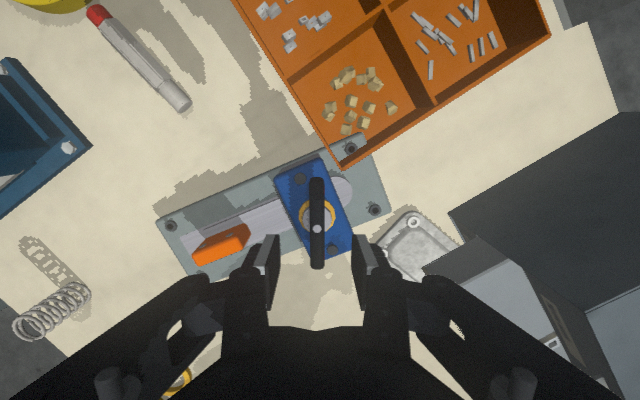

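The bar now lies parallel to the jaws, at col 317 and rows 178–268, with the hub at (317,228). I'll compute the final offsets.

Run:
```python
from h import *
z=np.load("w9.npz"); im=z["im"]; P=dict(K=z["K"],T=z["T"]); R0=R.from_euler("xyz",z["rot"]).as_matrix(); X=cloud("wrist",z["D"],P)
m=((im.max(-1)<55)&(X[...,2]>76)&(X[...,2]<95)).astype(np.uint8); m[:170]=0;m[275:]=0;m[:,:300]=0;m[:,335:]=0
ys,xs=np.nonzero(m); q=np.array([(R0.T@(onz("wrist",u,v,85.5,P)-z["pos"]))[:2] for u,v in zip(xs,ys)]); print(cv2.minAreaRect(np.float32(q)))
t=R0.T@(onz("wrist",317,228,86,P)-z["pos"]); print(t)
```

```text
((3.376615524291992, 1.1575493812561035), (9.004758834838867, 62.1758918762207), 89.59080505371094)
[  1.49859535   1.69241264 201.37300598]
```

```bash
python3 -m jog '[1,0.7,15,0,40, 2,1.3,30,0,40, 2,1.3,40,0,40, 2,1.3,44.5,0,40, 2,1.3,44.5,0,40, 2,1.3,44.5,0,40]';  python3 w.py w10
```

```text
clock: 10.68
eef_pos: [644.3, -223.9, 243.5]
tool_rot: [-3.141, 0.0, 0.985]
force: [0.3, 0.7, 0.4]
width: 39.8
10.6833 [ 644.33 -223.94  243.54] [-3.141e+00  2.000e-04  9.853e-01] [0.33 0.65 0.38] [-0.007  0.027  0.012]
```

View pics/w10.png

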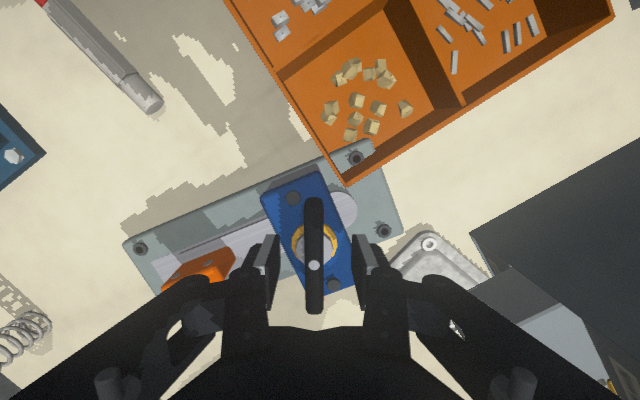

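Run:
```python
from h import *
z=np.load("w10.npz"); im=z["im"]; P=dict(K=z["K"],T=z["T"]); R0=R.from_euler("xyz",z["rot"]).as_matrix(); X=cloud("wrist",z["D"],P)
m=((im.max(-1)<55)&(X[...,2]>76)&(X[...,2]<95)).astype(np.uint8); m[:190]=0;m[320:]=0;m[:,:298]=0;m[:,332:]=0
ys,xs=np.nonzero(m); q=np.array([(R0.T@(onz("wrist",u,v,85.5,P)-z["pos"]))[:2] for u,v in zip(xs,ys)]); print(cv2.minAreaRect(np.float32(q)))
print(R0.T@(onz("wrist",314,266,86,P)-z["pos"]))
print(read_state()["torque"])
```

```text
((1.6071052551269531, -0.5142679214477539), (8.97857666015625, 63.93241500854492), 89.64649200439453)
[-1.50230775e+00 -1.12236768e-01  1.57537605e+02]
[-0.03786929  0.01673057 -0.03420986]
```

```bash
python3 -m jog '[0,-0.4,0,0,40, 0,-0.4,0,0,20, 0,-0.4,0,0,5, 0,-0.4,0,0,5, 0,-0.4,0,0,5, 0,-0.4,0,0,5, 0,-0.4,0,0,5]'
cat > st.py <<'E'
from cell import *
import numpy as np
s=read_state(); print(round(s["clock"],2),"F",s["force"].round(1),"T",s["torque"].round(3),"q7",s["qpos"][6].round(4),"tau7",s["tau"][6].round(3),"pos",s["eef_pos"].round(1),"yaw",s["tool_rot"][2].round(4),"w",round(s["width"],1))
E
python3 st.py
```

```text
clock: 11.32
eef_pos: [643.8, -223.5, 244.6]
tool_rot: [-3.141, -0.0, 0.986]
force: [-2.8, 1.6, 6.0]
width: 8.4
11.32 F [-2.8  1.6  6. ] T [ 0.32   0.612 -0.027] q7 -0.3652 tau7 0.016 pos [ 643.8 -223.5  244.6] yaw 0.9856 w 8.4
```

```bash
python3 -m jog '[0,0,-0.6,0,5, 0,0,-0.6,0,5]'; python3 st.py; python3 -m jog '[0,0,0,2,5]' >/dev/null; python3 st.py;python3 -m jog '[0,0,0.1,2,5]' >/dev/null; python3 st.py;python3 -m jog '[0,0,0.1,2,5]' >/dev/null; python3 st.py;python3 -m jog '[0,0,0.1,2,5]' >/dev/null; python3 st.py
```

```text
clock: 11.48
eef_pos: [643.8, -223.5, 244.6]
tool_rot: [-3.141, -0.0, 0.986]
force: [-2.2, 1.4, 4.4]
width: 8.4
11.48 F [-2.2  1.4  4.4] T [ 0.352  0.544 -0.032] q7 -0.3651 tau7 0.017 pos [ 643.8 -223.5  244.6] yaw 0.9856 w 8.4
11.57 F [-1.9  1.   3.1] T [0.329 0.437 0.077] q7 -0.3917 tau7 0.548 pos [ 643.8 -223.5  244.6] yaw 0.9505 w 8.2
11.65 F [-2.1  1.5  3.8] T [0.269 0.502 0.035] q7 -0.4191 tau7 0.337 pos [ 643.9 -223.6  244.5] yaw 0.9142 w 8.3
11.73 F [-2.2  2.   3.7] T [0.321 0.455 0.049] q7 -0.4455 tau7 0.309 pos [ 643.9 -223.6  244.5] yaw 0.8793 w 8.6
11.82 F [-1.9  1.8  2.6] T [ 0.302  0.457 -0.023] q7 -0.4719 tau7 0.307 pos [ 643.9 -223.6  244.4] yaw 0.8444 w 8.5
```

```bash
python3 -m jog '[0,0,0.1,3,5, 0,0,0.2,6,5, 0,0,0.3,9,5, 0,0,0.4,12,5, 0,0,0.5,15,5]' >/dev/null; python3 st.py
python3 -m jog '[0,0,0.05,1.5,5, 0,0,0.1,3,5]' >/dev/null; python3 st.py
python3 -m jog '[0,0,0.05,1.5,5, 0,0,0.1,3,5]' >/dev/null; python3 st.py
python3 -m jog '[0,0,0.05,1.5,5, 0,0,0.1,3,5]' >/dev/null; python3 st.py
```

```text
12.23 F [-0.7 -0.1  1.9] T [0.101 0.201 0.005] q7 -0.6699 tau7 0.465 pos [ 644.1 -223.9  243.9] yaw 0.5816 w 8.4
12.4 F [-2.   0.2  2.4] T [0.055 0.254 0.048] q7 -0.7082 tau7 0.188 pos [ 644.2 -223.9  243.8] yaw 0.5307 w 8.3
12.57 F [-0.9 -0.6  2.2] T [-0.084  0.21  -0.018] q7 -0.7481 tau7 0.224 pos [ 644.1 -224.   243.7] yaw 0.4775 w 8.4
12.73 F [-1.  -0.7  1.8] T [-0.204  0.089  0.011] q7 -0.7878 tau7 0.219 pos [ 644.2 -224.1  243.6] yaw 0.4245 w 8.3
```

```bash
python3 -m jog '[0,0,0.05,1.5,5, 0,0,0.1,3,5]' >/dev/null; python3 st.py
python3 -m jog '[0,0,0.05,1.5,5, 0,0,0.1,3,5]' >/dev/null; python3 st.py
python3 -m jog '[0,0,0.05,1.5,5, 0,0,0.1,3,5]' >/dev/null; python3 st.py
python3 -m jog '[0,0,0.05,1.5,5, 0,0,0.1,3,5]' >/dev/null; python3 st.py
```

```text
12.9 F [-1.1 -1.5  2.1] T [-0.232 -0.02   0.009] q7 -0.8272 tau7 0.215 pos [ 644.2 -224.1  243.5] yaw 0.372 w 8.0
13.07 F [ 1.4 -1.5  1.9] T [-0.408 -0.073  0.025] q7 -0.8666 tau7 0.212 pos [ 644.2 -224.2  243.4] yaw 0.3195 w 8.6
13.23 F [ 0.2 -2.6  0.8] T [-0.581 -0.207  0.003] q7 -0.9059 tau7 0.21 pos [ 644.2 -224.2  243.2] yaw 0.2672 w 8.3
13.4 F [ 1.1 -2.8  0.5] T [-0.75  -0.313  0.006] q7 -0.9453 tau7 0.207 pos [ 644.2 -224.3  243.1] yaw 0.2147 w 8.3
```

```bash
python3 -m jog '[0,0,0.05,1.5,5, 0,0,0.1,3,5]' >/dev/null; python3 st.py
python3 -m jog '[0,0,0.05,1.5,5, 0,0,0.1,3,5]' >/dev/null; python3 st.py
python3 -m jog '[0,0,0.05,1.5,5, 0,0,0.1,3,5]' >/dev/null; python3 st.py
python3 -m jog '[0,0,0.05,1.5,5, 0,0,0.1,3,5]' >/dev/null; python3 st.py
```

```text
13.57 F [ 1.8 -4.1 -0.3] T [-0.958 -0.431  0.059] q7 -0.9846 tau7 0.205 pos [ 644.2 -224.3  243.1] yaw 0.1623 w 8.3
13.73 F [ 2.6 -5.9 -0.1] T [-1.045 -0.47   0.018] q7 -1.024 tau7 0.203 pos [ 644.2 -224.4  243. ] yaw 0.1099 w 8.5
13.9 F [ 1.4 -4.5  0.9] T [-1.15  -0.474  0.005] q7 -1.0633 tau7 0.203 pos [ 644.2 -224.5  242.9] yaw 0.0576 w 8.3
14.07 F [ 1.7 -5.4  0.5] T [-1.088 -0.511  0.066] q7 -1.1028 tau7 0.203 pos [ 644.2 -224.5  242.7] yaw 0.0052 w 8.2
```

```bash
python3 -m jog '[0,0.1,0.05,1.5,5, 0,0.2,0.1,3,5]' >/dev/null; python3 st.py
python3 -m jog '[0,0.1,0.05,1.5,5, 0,0.2,0.1,3,5]' >/dev/null; python3 st.py
python3 -m jog '[0,0,0.05,1.5,5, 0,0,0.1,3,5]' >/dev/null; python3 st.py
python3 -m jog '[0,0,0.05,1.5,5, 0,0,0.1,3,5]' >/dev/null; python3 st.py
```

```text
14.23 F [ 2.6 -4.6  0.5] T [-1.063 -0.463 -0.003] q7 -1.1419 tau7 0.202 pos [ 644.2 -224.7  242.7] yaw -0.0472 w 8.1
14.4 F [ 2.5 -5.1  0.5] T [-1.033 -0.435  0.045] q7 -1.1811 tau7 0.203 pos [ 644.2 -224.8  242.5] yaw -0.0995 w 8.1
14.57 F [ 1.8 -5.  -0.6] T [-1.089 -0.4    0.048] q7 -1.2206 tau7 0.205 pos [ 644.2 -224.8  242.4] yaw -0.1519 w 8.1
14.73 F [ 2.7 -5.9  0.7] T [-1.155 -0.44   0.065] q7 -1.2602 tau7 0.205 pos [ 644.2 -225.   242.4] yaw -0.2044 w 8.6
```

```bash
python3 -m jog '[0,0,0.05,1.5,5, 0,0,0.1,3,5]' >/dev/null; python3 st.py
python3 -m jog '[0,0,0.05,1.5,5, 0,0,0.1,3,5]' >/dev/null; python3 st.py
python3 -m jog '[0,0,0.05,1.5,5, 0,0,0.1,3,5]' >/dev/null; python3 st.py
python3 -m jog '[0,0,0.05,1.5,5, 0,0,0.1,3,5]' >/dev/null; python3 st.py
```

```text
14.9 F [ 1.8 -4.8  0.6] T [-1.177 -0.473  0.057] q7 -1.2998 tau7 0.205 pos [ 644.2 -225.   242.2] yaw -0.2569 w 8.6
15.07 F [ 3.  -6.2 -0.3] T [-1.236 -0.412  0.017] q7 -1.3394 tau7 0.205 pos [ 644.2 -225.1  242.1] yaw -0.3092 w 8.1
15.23 F [ 1.2 -5.   1.3] T [-1.297 -0.42   0.048] q7 -1.379 tau7 0.206 pos [ 644.1 -225.2  242. ] yaw -0.3616 w 8.2
15.4 F [ 2.7 -5.7 -0.4] T [-1.245 -0.4    0.019] q7 -1.4187 tau7 0.206 pos [ 644.1 -225.2  241.9] yaw -0.4141 w 8.2
```

```bash
python3 w.py w11;
python3 -m jog '[0,0,0.05,1.5,5, 0,0,0.1,3,5]' >/dev/null; python3 st.py
python3 -m jog '[0,0,0.05,1.5,5, 0,0,0.1,3,5]' >/dev/null; python3 st.py
python3 -m jog '[0,0,0.05,1.5,5, 0,0,0.1,3,5]' >/dev/null; python3 st.py
```

```text
15.4 [ 644.07 -225.23  241.91] [ 3.1401e+00 -1.8000e-03 -4.1410e-01] [ 2.67 -5.65 -0.41] [-1.245 -0.4    0.019]
15.62 F [ 2.  -5.8 -0. ] T [-1.245 -0.398  0.048] q7 -1.4585 tau7 0.224 pos [ 644.1 -225.3  241.8] yaw -0.4664 w 8.0
15.78 F [ 1.2 -6.1  0.2] T [-1.299 -0.419  0.03 ] q7 -1.4984 tau7 0.207 pos [ 644.  -225.4  241.7] yaw -0.5189 w 8.3
15.95 F [ 1.1 -5.3 -0.1] T [-1.334 -0.356  0.04 ] q7 -1.5383 tau7 0.208 pos [ 644.  -225.4  241.6] yaw -0.5713 w 8.3
```

View pics/w11.png

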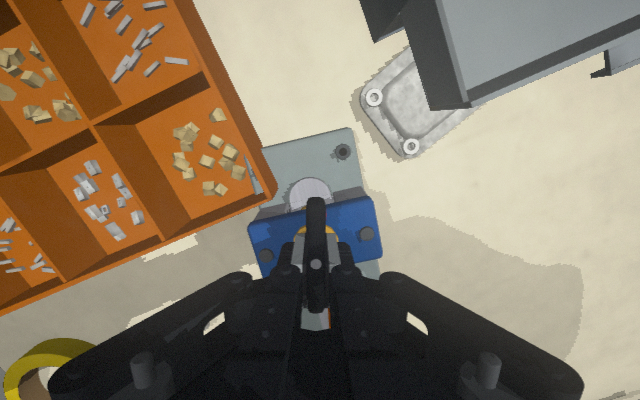

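The bar (col 315) is still aligned with the jaws, so it turns with them, and the blade tip shows behind the bridge.

```bash
python3 -m jog '[0,0,0.05,1.5,5, 0,0,0.1,3,5]' >/dev/null; python3 st.py
python3 -m jog '[0,0,0.05,1.5,5, 0,0,0.1,3,5]' >/dev/null; python3 st.py
python3 -m jog '[0,0,0.05,1.5,5, 0,0,0.1,3,5]' >/dev/null; python3 st.py
python3 -m jog '[0,0,0.05,1.5,5, 0,0,0.1,3,5]' >/dev/null; python3 st.py
```

```text
16.12 F [ 2.  -6.6  0.4] T [-1.344 -0.3    0.113] q7 -1.5783 tau7 0.209 pos [ 643.9 -225.5  241.5] yaw -0.6238 w 8.3
16.28 F [ 1.4 -6.1  1.1] T [-1.302 -0.292  0.034] q7 -1.6183 tau7 0.209 pos [ 643.9 -225.5  241.4] yaw -0.6761 w 8.6
16.45 F [ 1.9 -6.5  0.2] T [-1.366 -0.285  0.017] q7 -1.6585 tau7 0.209 pos [ 643.8 -225.6  241.3] yaw -0.7285 w 8.3
16.62 F [ 0.9 -5.8  1. ] T [-1.398 -0.278  0.072] q7 -1.6987 tau7 0.173 pos [ 643.8 -225.7  241.3] yaw -0.7809 w 8.3
```

```bash
python3 -m jog '[0,0,0.03,1,5]' >/dev/null; python3 st.py
python3 -m jog '[0,0,0.03,1,5]' >/dev/null; python3 st.py
```

```text
16.7 F [ 1.3 -7.   1.1] T [-1.436 -0.205  0.126] q7 -1.712 tau7 0.013 pos [ 643.8 -225.7  241.3] yaw -0.7982 w 8.1
16.78 F [ 0.7 -6.4  0.6] T [-1.398 -0.172  0.094] q7 -1.7252 tau7 0.056 pos [ 643.8 -225.7  241.3] yaw -0.8153 w 8.8
```

```bash
python3 -m jog '[0,0,0.03,1,5]' >/dev/null; python3 st.py
python3 -m jog '[0,0,0.03,1,5]' >/dev/null; python3 st.py
python3 -m jog '[0,0,0,0,5]' >/dev/null; python3 st.py
python3 -m jog '[0,0,0,0,5]' >/dev/null; python3 st.py
python3 -m jog '[0,0,0,0,5]' >/dev/null; python3 st.py
```

```text
16.87 F [ 1.  -5.7  0.9] T [-1.444 -0.231  0.07 ] q7 -1.7386 tau7 0.062 pos [ 643.7 -225.8  241.2] yaw -0.8327 w 8.2
16.95 F [ 0.  -6.5  0.3] T [-1.375 -0.183  0.068] q7 -1.7521 tau7 0.061 pos [ 643.7 -225.7  241.2] yaw -0.8502 w 8.3
17.03 F [ 1.2 -6.4  0.8] T [-1.401 -0.146  0.017] q7 -1.752 tau7 -0.161 pos [ 643.7 -225.7  241.2] yaw -0.8502 w 7.9
17.12 F [ 0.6 -6.6  0.8] T [-1.335 -0.209  0.015] q7 -1.7516 tau7 -0.038 pos [ 643.7 -225.8  241.2] yaw -0.8496 w 8.3
17.2 F [ 1.4 -7.1  1.9] T [-1.384 -0.205  0.01 ] q7 -1.7516 tau7 -0.028 pos [ 643.7 -225.8  241.2] yaw -0.8497 w 7.7
```

```bash
python3 -m jog '[0,0,0.05,1.5,5, 0,0,0.1,3,5]' >/dev/null; python3 st.py
```

```text
17.37 F [ 1.4 -7.3  1.1] T [-1.386 -0.128  0.104] q7 -1.7928 tau7 0.162 pos [ 643.6 -225.8  241.1] yaw -0.903 w 8.5
```

```bash
python3 -m jog '[0.3,0.2,0,0,5, 0.5,0.3,0,0,5, 0.5,0.3,0,0,5]' >/dev/null; python3 st.py
python3 -m jog '[0,0,0,0,20, 0,0,0,0,40, 0,0,0,0,40,0,0,0,0,40, 0,0,0,0,40]' >/dev/null; python3 st.py
python3 -m jog '[0,0,-8,0,40, 0,0,-25,0,40, 0,0,-50,0,40, 0,0,-60,0,40, 0,0,-60,0,40, 0,0,-60,0,40]' >/dev/null; python3 st.py; python3 w.py w12
```

```text
17.62 F [ 0.7 -5.9  2.4] T [-1.276 -0.072 -0.012] q7 -1.7916 tau7 -0.007 pos [ 643.7 -226.   241.1] yaw -0.9019 w 8.5
18.03 F [ 0.1 -0.1  0.1] T [-0.028 -0.021  0.039] q7 -1.7907 tau7 -0.003 pos [ 644.1 -223.8  240.6] yaw -0.899 w 40.2
18.53 F [0.2 0.1 0.4] T [-0.031  0.063 -0.052] q7 -1.8189 tau7 -0.011 pos [ 644.2 -224.6  301.4] yaw -0.8993 w 40.0
18.5333 [ 644.16 -224.58  301.41] [-3.1407e+00 -7.0000e-04 -8.9930e-01] [0.2  0.07 0.43] [-0.031  0.063 -0.052]
```

View pics/w12.png

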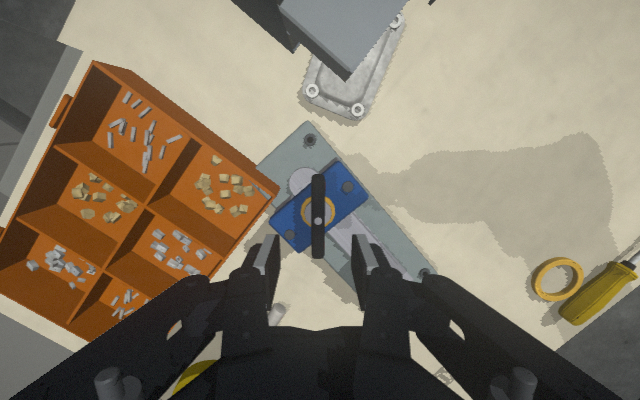

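```bash
python3 -m jog '[-15,13,-5,-6,40, -40,35,-10,-13,40, -60,52,-10,-20,40, -68,59,-10,-27,40, -68,59,-10,-34,40, -68,59,-10,-41,40, -68,59,-10,-41,40, -68,59,-10,-41,40]' >/dev/null; python3 w.py w13
python3 - <<'E'
from h import *
im,D=get_image("top"); cv2.imwrite("pics/top2.png",im[100:300,170:450].repeat(2,0).repeat(2,1))
z=np.load("w13.npz"); im=z["im"]; P=dict(K=z["K"],T=z["T"]); X=cloud("wrist",z["D"],P)
hsv=cv2.cvtColor(im,cv2.COLOR_BGR2HSV); m=((hsv[...,0]<14)&(hsv[...,1]>190)&(hsv[...,2]>150)&(abs(X[...,2]-50.5)<1.5)); 
ys,xs=np.nonzero(m); k=(abs(xs-316)<40); xs,ys=xs[k],ys[k]
q=np.array([onz("wrist",u,v,51,P)[:2] for u,v in zip(xs,ys)]); r=cv2.minAreaRect(np.float32(q)); print("handle",r)
m=((im.max(-1)<55)&(X[...,2]>72)&(X[...,2]<92)); m[230:]=0; m[:,:240]=0;m[:,400:]=0
ys,xs=np.nonzero(m); q=np.array([onz("wrist",u,v,81.5,P)[:2] for u,v in zip(xs,ys)]); b=cv2.minAreaRect(np.float32(q)); print("bar",b, np.median(X[m][:,2]))
yaw=-.184; d=np.array(r[0])-np.array(b[0]); print(d@[np.cos(yaw),np.sin(yaw)], d@[-np.sin(yaw),np.cos(yaw)])
E
```

```text
19.25 [ 555.22 -208.11  309.93] [-3.1408e+00  1.7000e-03 -1.8730e-01] [ 0.66  0.02 -0.19] [0.037 0.065 0.006]
handle ((555.9209594726562, -208.7432861328125), (11.456548690795898, 40.59048843383789), 79.25601196289062)
bar ((642.5670166015625, -224.6009063720703), (9.890185356140137, 61.998958587646484), 38.37053680419922) 80.63194191156879
-88.0848119689591 -0.2631274051163121
```

View pics/w13.png

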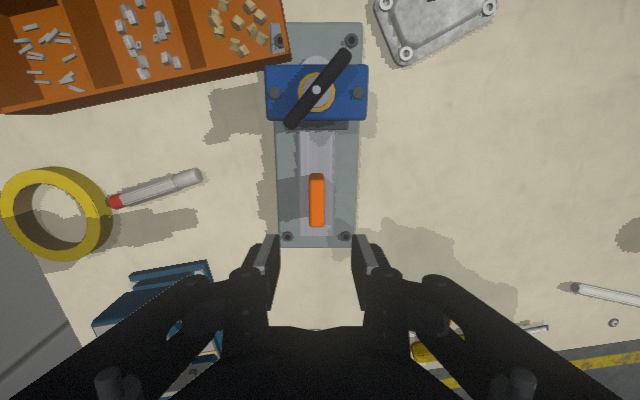

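View pics/top2.png

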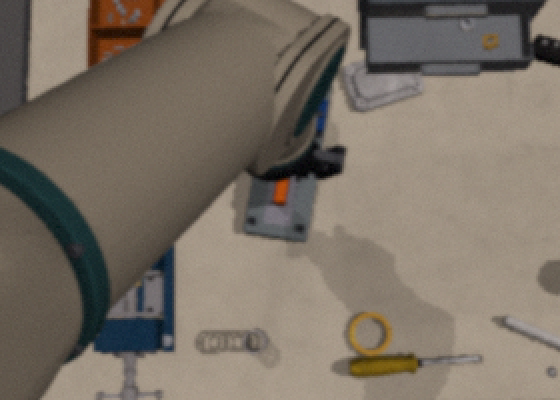

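The handle sits 88 mm before the screw axis, 0.3 mm off centre and parallel to the gap. The bar is at about 2.28 rad, and the cover, spring and plug gauge are where they were. I'm handing it in.

```bash
python3 -c "
from cell import *
print(finish_job())"
```

```text
the job is handed in; nothing more can be done
None
```

The blade is in the gap with its cross-piece against the posts, and the screw is turned until the foot bears on the blade. I handed the job in at about 19 s, with the gripper clear of everything.

- **Blade:** I gripped it by the handle and lowered it onto the fixture floor. I slid it in until the push force rose and motion stopped after about 59 mm. Afterwards the camera put the handle at x ≈ -88 mm and y ≈ -0.3 mm, turned about 0.2° from the fixture.
- **Screw:** I turned it clockwise from about 0.40 rad. At about 2.15 rad the wrist torque rose from about 0.035 N m to about 0.09 N m, and the joint-7 torque reading stepped by about 0.045 N m. I stopped at about 2.28 rad, roughly 0.13 rad past the touch. By the given spring rate that is about 9 N, which I worked out rather than measured. The bar did not turn on release.
- **Bystanders:** the cover, spring and plug gauge looked unmoved in the last pictures.

Some readings were weaker or did not quite agree:

- **Torque noise:** the wrist torque noise is about ±0.03 N m, so the touch rests on both signals together. The joint-7 reading dropped rather than rose at the touch. I took this as its sign convention.
- **Blade position:** x = -88 mm against the nominal -90 mm is within the 2 mm calibration.
- **Bar height:** the bar appeared to sink about 4.6 mm by depth, against 3.8 mm expected.
- **Side load:** the off-centre grip loaded the bar sideways with up to 7 N while turning.

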